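Draw the counting chamber from its sprung carrier and seat it in the stage insert

TASK

Move the glass counting chamber from its grey sprung carrier into the dark stage insert: with a fingertip press the glass down just enough to free it from the two brass lips and draw it towards you until its front end stands well out of the carrier, then take the free end by its side edges, draw the glass clear and lay it fully home and flat in the insert's pocket. It is glass, so press gently (never with more than about 15 N), keep it roughly level, do not drop it on the bench, and leave the other things on the table where they are.

Things in the scene. Friction and masses are not known exactly. Their poses are not given: they have to be found in the camera images.
- chamber_center (a point): Centre (half-way up) of the glass counting chamber: thick pale greenish glass slide, 76 x 35 x 5 mm (x, y, z), about 35 g, two small silvery ruled squares in the middle, white ends. Its x axis runs along the 76 mm. It starts on the carrier's bed, lengthways along the carrier's x, within 1 mm of the carrier's middle in plan, its top 29 mm above the carrier's origin. Slippery on metal (friction about 0.2).
- carrier: Grey holder for one counting chamber, 98 x 76 x 33 mm, firm on levelling feet screwed out 6 to 14 mm. Origin: middle of its underside; x axis from the open mouth (x = -46 mm, towards the robot) to the rear wall (inner face +39.5 mm). Side walls 1.25 mm beside the glass end 26.5 mm above the origin and step up to 30.5 mm from 23.5 to 38 mm off the centre line, so the glass cannot be pinched inside.
- bed: The carrier's sprung aluminium bed; origin on its top, 24 mm above the carrier's origin at rest (it sinks when pressed); from x = -46 to +38.5 mm, axes as the carrier's. About 3 N to start it sinking, then 2 N per mm, hard stop after 3.4 mm (10 N). Glass pressed down by 2.6 mm or more (8 to 9 N) passes under the lips at the mouth; past the stop the force climbs steeply.
- carrier_mouth (a point): Middle of the mouth between the two brass lips, at the height of their undersides (26.5 mm above the carrier's origin), at their outer face; axes as the carrier's, the glass comes out along -x. The lips are 6 mm long in x, their tops 33 mm above the origin, and reach in from both sides to 12.5 mm from the centre line. They overlap the front of the resting glass by 2.5 mm in height.
- mouth_floor (a point): Middle of the bed's front edge at rest, 24 mm above the carrier's origin; in front and below is free air down to the bench. Glass let go part-way out is lifted by the bed against the lips (its top then 26.5 mm above the carrier's origin) and held level there. It can then be pulled on lengthways with a few newtons, and lifted only once its rear end is out of the mouth.
- insert_seat (a point): Centre of the pocket floor in the stage insert, 14 mm above the bench. Insert: dark plate 120 x 120 mm, firm on four 12 mm feet, top 18 mm above the bench, a white line near its front (-x) edge. Pocket 79 x 38 mm (x, y), 4 mm deep: the seated glass lies along this x axis (either end forward), its centre 2.5 mm above this point, and stands 1 mm above the plate.
- insert_notch (a point): Point on the insert's centre line at pocket floor height, 14 mm in front (-x) of the pocket's centre, midway between two finger notches. The notches are open down to the bench and run from 14 mm off the centre line out to the plate's side edges (60 mm), 44 mm long (22 mm before and behind this point in x): there fingers can hold the side edges of the seated glass.
- petri_dish: Bystander: glass Petri dish, 69 mm across, 16 mm high; origin centre of its underside. Leave it.
- tweezers: Bystander: steel tweezers, 126 mm long, 9 mm high, lying flat, along their y axis. Leave them.
- pasteur_pipette: Bystander: white plastic pipette, 150 mm long, 11 mm high, lying along its y axis. Leave it.
- marker_black: Bystander: black marker pen, 127 mm long, 12 mm high, lying along its y axis. Leave it.
- dropper_cup: Bystander: clear cup holding small dropper bottles, 61 mm across, 80 mm high. Leave it.
- slide_box: Bystander: white and blue cardboard box of slides, 35 x 83 x 60 mm. Leave it.
Mind the look-alikes: they are no part of the job. Of the things that look like the part that bears chamber_center, the smaller one is meant.

How it is judged:
By the outcome, as a careful person would: the job done as asked, in the order asked, and still so for the second after the job is handed in, with the robot touching nothing.
It also fails if it takes over 58 s, if anything falls off the work surface, if the arm or the gripper's body presses on something with over 40 N, if the wrist force passes 120 N, or if a joint passes its speed limit or range.

ROBOT

A 6-joint arm with a two-finger parallel gripper is mounted at the origin on a cart in front of the work surface, level with it; the furniture and walls round the work are solid. World frame = base frame: x ahead of the robot, y to its left, z up, the work surface at z = 0. Lengths are in m, angles in rad, forces in N, time in s.
With the tool pointing down it reaches from about 0.35 to 0.775 m from the base axis. Payload 7.3 kg.
Tool frame: the origin (TCP) lies at the very end of the fingers, on their centre line; the grasp point (between the pads) lies 19 mm behind it; z points along the fingers, y is the line along which they close (so a half turn about z gives the same grasp; the last joint's range is limited). The gripper opens to 92 mm and grips with 3 to 60 N. Pads are 19 mm wide; open, the fingers measure 130 mm over their backs; the gripper's body (75 mm by 190 mm) begins 47 mm behind the grasp point.
Start: joints at [1.197, 0.342, 1.524, -0, 1.275, -0.146], TCP at [0.119, 0.511, 0.227] pointing down, gripper open.
Joint ranges: [-2.53, 2.53], [-0.77, 2.02], [0.04, 2.7], [-1, 4.14], [0.28, 2.66], [-3.11, 3.11]. Speed limits (rad/s): [2.57, 2.57, 3.14, 3.14, 3.14, 3.14].

INTERFACE

Orientations are given as [roll, pitch, yaw] about the fixed x, y, z axes, in that order (R = Rz(yaw) Ry(pitch) Rx(roll)).
In Python, from cell import robot, read_camera, get_calibration gives the robot as it stands. The module is installed in compiled form; this text tells all that it offers.
- The arm moves only by the tool send_rows, never from a script. Its argument "plan" is a list of rows, each a list of 2 entries, a list of its own where there are three numbers: the shift along the tool's x, y, z as a fraction of full scale, then the turn, a rotation vector about the tool's x, y, z as a fraction of full scale. A call has exactly 10 rows; each row shifts and turns the commanded pose from where the row before left it, along the tool's axes as they then stand; what a row does not reach is not made up. Full scale, the value 1, is 0.025 m for a shift and 90 degrees for a turn. A row lasts 1/8 s, in which the tool goes at most 62.5 mm and 10.7 degrees, less where a joint would pass 70% of its speed; a pose out of reach is approached as far as the arm can. A call with a number of a shift or a turn outside -1 to 1 is refused whole. A call with a gripper value outside its range is refused whole. "gripper" is the opening, from -1 (shut) to 1 (fully open), so that 0 is half open, set as the call begins (left out, the last holds). The fingers move at their own pace and stop on an object; "force" is the grip in N (left out, the last holds). Time passes only in rows, so rows that do not move let the fingers close, or fill a call up. It gives the time, the measured TCP pose, the force, the opening and the grip force at its end, in the units of the state.
- robot.observe(): the state, without advancing time (a new reading comes with each control period).
- read_camera(name): name is "scene" or "top"; returns (picture, depth): 384x512x3 uint8, blue, green, red; 384x512 float32, m along the optical axis (not along the pixel's ray), 0 where there is no reading.
- get_calibration(name): a dict with "intrinsics" (3x3 intrinsics, pixels), "rvec" (rotation vector, rad) and "tvec" (3), from world to camera coordinates, as OpenCV has them. Camera axes: x right, y down, z forward; pixel columns grow to the right and rows downward; lengths in m; the calibration is good to about 2 mm. A picture is of the moment at which its call begins. get_calibration takes no time and is no camera call.
- robot.hand_in(): hands the job in; it is judged then, once.
The state is a dict: "time": time; "qpos": joint angles; "qvel": joint speeds; "joint_efforts": joint torques, N m; "tool_pos": TCP position; "tool_rot": TCP orientation; "contact_force": force on the tool from outside, world axes, zero at the start; "torque": the same for the moment, N m; "opening": finger opening in m; "grip_force": force on a finger pad.
Only numpy, scipy, OpenCV 4.12 (cv2) and the standard library are available. Lean on these libraries where they do the work, as an engineer would, in place of code of your own. Each camera call takes 0.05 s, during which the arm holds its last target. There are 200 camera calls.

## Working session

There is one attempt and no reset: what is moved stays moved. The work goes in short steps, Python scripts to look and compute and a tool call to move; the robot and the scene stay as the last step left them, time stands still between calls to the robot, and variables do not carry over. Pictures are saved under pics/ and viewed, at most 10 in all, crops included, and the job is handed in when it is done.

Besides the shell and the picture viewer there is one more tool, called after ">>>" by a JSON object that holds its "method" and its "body", one argument or row to a line. send_rows: Moves the arm, as the interface text tells. Shift numbers are shares of 0.025 m and turn numbers shares of 90 degrees, none past 1 either way. Its arguments: {"type":"object","properties":{"plan":{"type":"array"},"gripper":{"type":"number"},"force":{"type":"number"}},"required":["plan"]}

```bash
mkdir -p pics; cat > h.py <<'E'
import numpy as np, cv2
from cell import robot, read_camera, get_calibration
def cal(n):
    c=get_calibration(n); R=cv2.Rodrigues(np.array(c["rvec"],float))[0]
    return np.array(c["intrinsics"],float),R,np.array(c["tvec"],float).ravel()
def ray(n,uv):
    K,R,t=cal(n); uv=np.atleast_2d(uv).astype(float)
    d=np.c_[uv,np.ones(len(uv))]@np.linalg.inv(K).T@R
    return -R.T@t,d
def onplane(n,uv,z):
    o,d=ray(n,uv); return o+d*((z-o[2])/d[:,2])[:,None]
def proj(n,P):
    K,R,t=cal(n); q=(np.atleast_2d(P)@R.T+t)@K.T; return q[:,:2]/q[:,2:]
def cloud(n,depth):
    K,R,t=cal(n); v,u=np.mgrid[:depth.shape[0],:depth.shape[1]]
    q=np.stack([u,v,np.ones_like(u)],-1).astype(float)@np.linalg.inv(K).T*depth[...,None]
    return (q-t)@R
E
python3 - <<'E'
from h import *
for n in("top","scene"):
    im,d=read_camera(n); cv2.imwrite(f"pics/{n}0.png",im); np.savez(f"{n}0.npz",im=im,d=d)
    K,R,t=cal(n); print(n,K.round(1).tolist(),(-R.T@t).round(3),R[2].round(3),(d>0).mean())
print(robot.observe())
E
```

```text
top [[437.0, 0.0, 255.0], [0.0, 437.0, 192.4], [0.0, 0.0, 1.0]] [ 0.345 -0.042  1.522] [ 0.17   0.011 -0.985] 0.9960479736328125
scene [[384.0, 0.0, 255.1], [0.0, 384.0, 191.7], [0.0, 0.0, 1.0]] [-0.28  -0.844  0.692] [ 0.64   0.607 -0.471] 0.9152577718098959
{'time': 0.1, 'qpos': array([ 1.19700210e+00,  3.42635400e-01,  1.52489749e+00, -2.47551916e-05,
        1.27541796e+00, -1.45970539e-01]), 'qvel': array([-0.00067593, -0.00037353, -0.00345841, -0.00032497, -0.00079063,
        0.00063619]), 'joint_efforts': array([ 1.16730149e-03, -4.32007492e+01, -2.44693869e+01,  7.19018304e-02,
        5.26956073e-02, -5.04697971e-05]), 'tool_pos': array([0.1184136 , 0.51110311, 0.226132  ]), 'tool_rot': array([-3.14024545e+00, -1.74132357e-04,  2.91377607e+00]), 'contact_force': array([0.02711136, 0.22868972, 0.07435169]), 'torque': array([ 0.05430691, -0.01092911,  0.03181989]), 'grip_force': 0.0, 'opening': 0.09214008916982547}
```

```bash
python3 -c "
import cv2,numpy as np
a=cv2.imread('pics/top0.png');cv2.imwrite('pics/top0b.png',cv2.resize(a,(800,600),interpolation=cv2.INTER_CUBIC))
a=cv2.imread('pics/scene0.png');cv2.imwrite('pics/scene0b.png',cv2.resize(a,(800,600),interpolation=cv2.INTER_CUBIC))"
```

```text
(no output)
```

View pics/top0b.png

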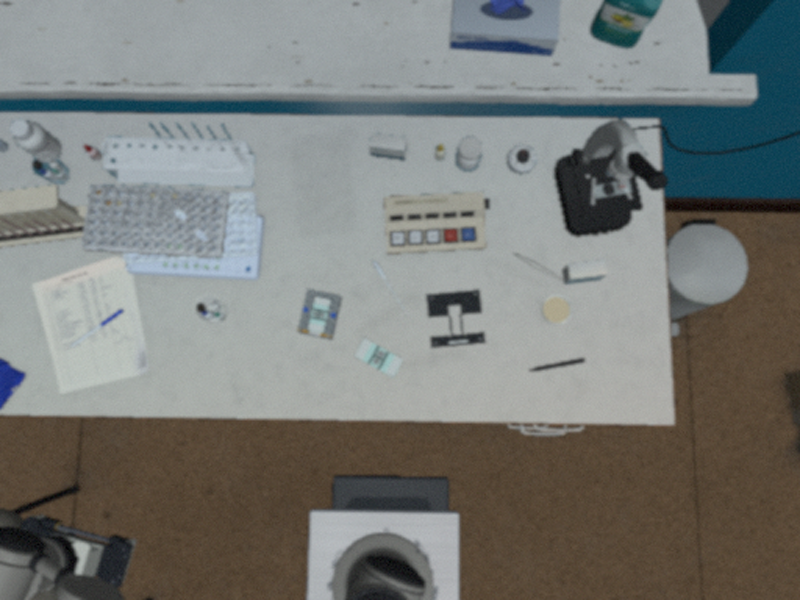

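View pics/scene0b.png

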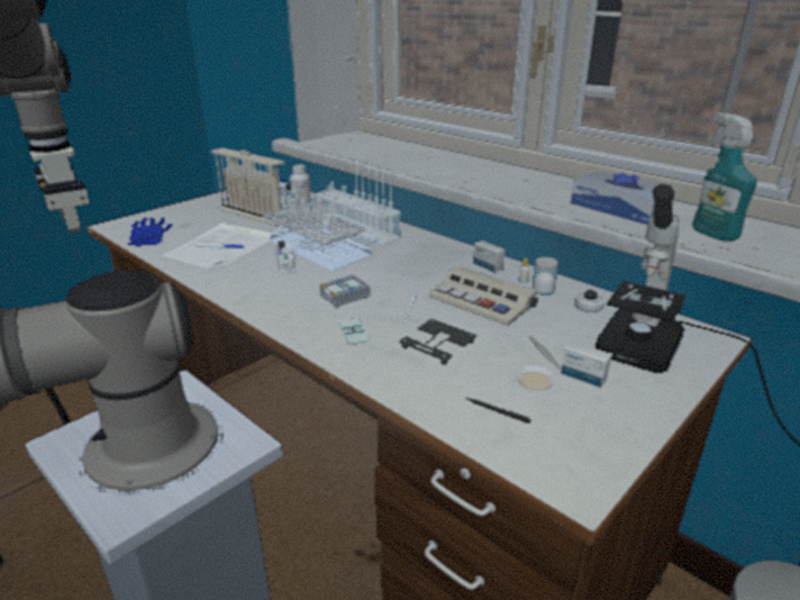

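The top view shows the grey carrier, with pale glass in it, at about (320,315) in the 800 px view. A larger loose greenish slide lies on the bench at (380,357). The dark insert is at (456,320), with its white line at the bottom, so its front faces the robot. Chamber candidates, in full-resolution top pixels:
- Glass in the carrier, (205,201)
- Loose slide, (243,228)

I choose the one in the carrier and check it in a close crop.

```bash
python3 - <<'E'
from h import *
N=14
S={}
for n in("top","scene"):
    fr=[read_camera(n) for _ in range(N)]
    S[n]=np.mean([f[0].astype(float) for f in fr],0)
    D=np.array([f[1] for f in fr]); D[D==0]=np.nan; S[n+"d"]=np.nanmedian(D,0)
    print(n,np.std([f[0].astype(float) for f in fr],0).mean(), np.nanstd(D,0)[195:210,200:210].mean())
np.savez("avg.npz",**S)
def crop(n,x,y,w,h,s): return cv2.resize(S[n][y:y+h,x:x+w].astype(np.uint8),None,fx=s,fy=s,interpolation=cv2.INTER_CUBIC)
a=crop("top",185,178,40,45,9); b=crop("top",268,180,48,45,9)
cv2.imwrite("pics/c1.png",np.hstack([a,b]))
a=crop("scene",200,172,40,45,9); b=crop("scene",250,200,60,36,7); b=cv2.copyMakeBorder(b,0,405-252,0,0,0)
cv2.imwrite("pics/c2.png",np.hstack([a,b]))
C=cloud("top",S["topd"])
for uv in [(205,201),(205,195),(195,201),(215,201),(243,228),(291,205),(230,205),(280,192)]:
    print(uv,C[uv[1],uv[0]].round(4))
E
```

```text
top 1.9219318447356828 0.0030986085
scene 2.8147964566112313 0.0028010583
(205, 201) [0.5686 0.1463 0.0375]
(205, 195) [0.5893 0.1468 0.0389]
(195, 201) [0.568  0.1806 0.0381]
(215, 201) [0.5712 0.1133 0.0236]
(243, 228) [0.4803 0.0148 0.0067]
(291, 205) [ 0.5642 -0.152   0.0006]
(230, 205) [ 5.613e-01  6.250e-02 -1.000e-04]
(280, 192) [ 0.6069 -0.1123  0.0186]<stdin>:7: RuntimeWarning: All-NaN slice encountered
  var = nanvar(a, axis=axis, dtype=dtype, out=out, ddof=ddof,
```

View pics/c1.png

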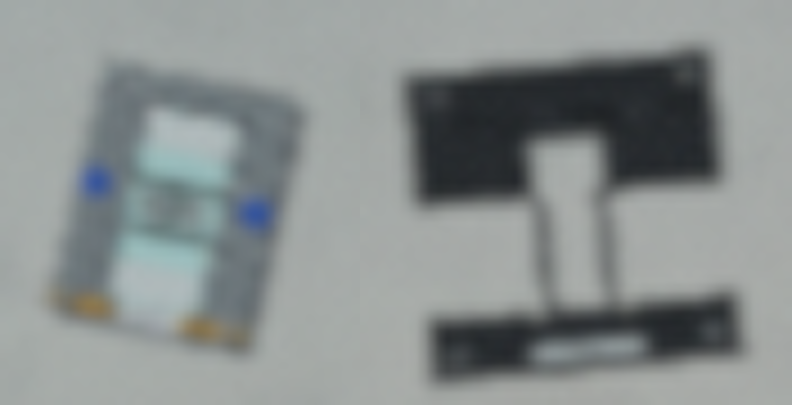

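View pics/c2.png

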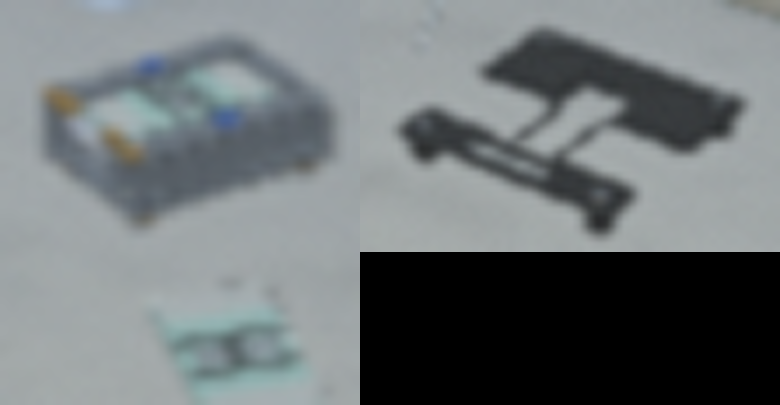

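The crop confirms it: the slide sits between the two brass lips (front, about (194,212) and (208,214) full-res) and is the smaller one, with its ruled squares in the middle. The loose slide at (243,228) is the bigger decoy. The insert's white line is at its front, about (292,218). Next I measure.

```bash
cat > meas.py <<'E'
from h import *
S=np.load("avg.npz"); F=8
def up(n,box):
    x,y,w,h=box; c=S[n][y:y+h,x:x+w].astype(np.float32)
    return cv2.resize(c,None,fx=F,fy=F,interpolation=cv2.INTER_CUBIC)
def toimg(p,box): return (np.asarray(p,float)+.5)/F-.5+np.array(box[:2])
def blobs(m,k,box):
    n,l,st,ce=cv2.connectedComponentsWithStats(m.astype(np.uint8))
    i=1+np.argsort(-st[1:,4])[:k]; return [(st[j,4]/F/F,toimg(ce[j],box)) for j in i]
def tri(a,b):
    o1,d1=ray("top",a);o2,d2=ray("scene",b);d1=d1[0]/np.linalg.norm(d1);d2=d2[0]/np.linalg.norm(d2)
    s=np.linalg.lstsq(np.c_[d1,-d2],o2-o1,rcond=None)[0];p=o1+s[0]*d1;q=o2+s[1]*d2
    return (p+q)/2,np.linalg.norm(p-q)
E
python3 - <<'E'
from meas import *
bc={"top":(183,176,44,48),"scene":(200,172,44,30)}
B={};L={}
for n in bc:
    c=up(n,bc[n]); b,g,r=c[...,0],c[...,1],c[...,2]
    B[n]=sorted(blobs(b-r>45,2,bc[n]),key=lambda t:t[1][0]); L[n]=sorted(blobs(r-b>25,4,bc[n]),key=lambda t:t[1][0])
    print(n,"blue",B[n],"\n lips",L[n])
for i in(0,1): print("blue",tri(B["top"][i][1],B["scene"][i][1]))
# carrier outline in top
box=bc["top"]; c=up("top",box); g=c.max(2); print("bench level",np.median(g[:40]))
m=(c.min(2)<135).astype(np.uint8); m=cv2.morphologyEx(m,cv2.MORPH_CLOSE,np.ones((40,40)))
cs=max(cv2.findContours(m,0,1)[0],key=cv2.contourArea)[:,0]
P=onplane("top",toimg(cs,box),.040); r=cv2.minAreaRect((P[:,:2]*1000).astype(np.float32)); print("carrier",r,cv2.boxPoints(r).tolist())
# insert
ib={"top":(262,180,58,46),"scene":(250,198,64,40)}
for n,h in(("top",.018),):
    c=up(n,ib[n]); m=(c.max(2)<100).astype(np.uint8); h_=cv2.convexHull(np.vstack([k for k in cv2.findContours(m,0,1)[0] if cv2.contourArea(k)>300]))[:,0]
    P=onplane(n,toimg(h_,ib[n]),h); r=cv2.minAreaRect((P[:,:2]*1000).astype(np.float32)); print("insert",n,r,cv2.boxPoints(r).tolist())
# depth planes
C=cloud("top",S["topd"])
def med(cx,cy,r): return np.nanmedian(C[cy-r:cy+r+1,cx-r:cx+r+1].reshape(-1,3),0).round(4),
print("ins z",med(275,195,2),med(308,194,2),med(282,217,1)); print("bench",med(240,190,4),med(250,205,4))
print("glass", [C[v,u,2].round(4) for u,v in((206,193),(204,196),(204,206),(203,210))],"walls",[C[v,u,2].round(4) for u,v in((197,190),(196,193),(215,190),(214,196),(212,203),(193,207))])
E
```

```text
top blue [(np.float64(9.984375), array([195.26770344, 197.70197574])), (np.float64(11.296875), array([212.84483057, 201.24075035]))] 
 lips [(np.float64(8.109375), array([194.70580443, 211.51071773])), (np.float64(7.703125), array([206.97908215, 214.11118154]))]
scene blue [(np.float64(3.515625), array([216.28583333, 178.7975    ])), (np.float64(5.484375), array([224.68108974, 184.59099003]))] 
 lips [(np.float64(5.203125), array([206.53171922, 182.79298048])), (np.float64(5.359375), array([213.09675656, 187.74945335]))]
blue (array([0.58016776, 0.17931201, 0.03918139]), np.float64(0.0020621829443008043))
blue (array([0.56841775, 0.11845822, 0.03980918]), np.float64(0.0016014195551196672))
bench level 168.06964
carrier ((569.4044799804688, 147.8609619140625), (81.78124237060547, 101.31746673583984), 78.78946685791016) [[511.7626037597656, 117.59935760498047], [611.1468505859375, 97.9017562866211], [627.04638671875, 178.12255859375], [527.662109375, 197.82015991210938]]
insert top ((567.3367309570312, -151.28128051757812), (118.14807891845703, 117.31723022460938), 6.11786413192749) [[502.34765625, -99.25250244140625], [514.8505859375, -215.90158081054688], [632.3258056640625, -203.31005859375], [619.8228759765625, -86.66098022460938]]
ins z (array([ 0.5959, -0.0949,  0.019 ]),) (array([ 0.6043, -0.2119,  0.0014]),) (array([ 0.5192, -0.1197,  0.0182]),)
bench (array([0.6151, 0.0284, 0.001 ]),) (array([ 0.5622, -0.0079,  0.0007]),)
glass [np.float64(0.0379), np.float64(0.0388), np.float64(0.0388), np.float64(0.0387)] walls [np.float64(0.0399), np.float64(0.0409), np.float64(0.0397), np.float64(0.0389), np.float64(0.0402), np.float64(0.0401)]
```

```bash
cat > go.py <<'E'
from h import *
from scipy.spatial.transform import Rotation as Ro
def delta(p,yawdeg):
    s=robot.observe(); R=Ro.from_euler("xyz",s["tool_rot"]); T=Ro.from_euler("ZYX",[yawdeg,0,180],degrees=True)
    print("t",round(s["time"],2),"pos",(s["tool_pos"]*1e3).round(1),"rot",np.degrees(s["tool_rot"]).round(2),"q",s["qpos"].round(2),"open",round(s["opening"]*1e3,1))
    print(" shift rows-of-25mm (tool)",(R.inv().apply(np.array(p)-s["tool_pos"])/.025).round(3)," turn/90deg",((R.inv()*T).as_rotvec()/(np.pi/2)).round(4))
def car(x,y=0,c=(.5715,.1502),yaw=-11.1):
    a=np.radians(yaw); return np.array([c[0]+x*np.cos(a)-y*np.sin(a),c[1]+x*np.sin(a)+y*np.cos(a)])
E
python3 - <<'E'
from meas import *; from go import *
l=onplane("top",[(194.706,211.511),(206.979,214.111)],.042)[:,:2]; print("lips",l,l.mean(0),np.degrees(np.arctan2(*(l[1]-l[0])))-0)
a=np.radians(-11.1);X=np.array([np.cos(a),np.sin(a)]);Y=np.array([-X[1],X[0]])
print("lip mid in carrier",(l.mean(0)-[.5715,.1502])@np.c_[X,Y]*1e3)
# glass: bright/greenish inside the carrier, at z=.038
box=(183,176,44,48);c=up("top",box); 
pts=np.array([[i,j] for i in range(-60,61) for j in range(-40,41)])*1e-3
P=np.array([[*( np.array([.5715,.1502])+x*X+y*Y),.038] for x,y in pts]); uv=proj("top",P)
q=((uv-np.array(box[:2])+.5)*F-.5).astype(np.float32)
g=cv2.remap(c[...,1].copy(),q[:,0].reshape(121,81),q[:,1].reshape(121,81),cv2.INTER_LINEAR)
print("across at x=+25",g[83:88].mean(0)[8:74:2].astype(int),"\nat x=-20",g[38:43].mean(0)[8:74:2].astype(int)); print("along",g[:,36:45].mean(1)[4:118:2].astype(int))
delta([*car(.014),.15],167)
E
```

```text
lips [[0.53114467 0.17961869]
 [0.5228051  0.13735295]] [0.52697488 0.15848582] -168.83819276361183
lip mid in carrier [-45.28737165  -0.4412504 ]
across at x=+25 [118 119 119 120 121 128 138 152 165 176 182 184 184 185 185 185 185 185
 185 185 186 185 181 171 157 141 127 121 118 118 119 119 120] 
at x=-20 [116 118 118 120 122 130 140 157 170 180 185 187 188 187 186 186 186 186
 185 186 186 185 181 171 156 140 125 119 116 117 117 118 120]
along [166 159 152 151 156 164 170 175 179 182 184 185 184 185 185 186 187 189
 187 181 167 149 135 130 130 129 127 125 125 124 123 126 140 159 176 184
 187 187 186 185 185 185 186 182 174 156 136 122 116 116 121 126 136 147
 158 164 168]
t 1.5 pos [118.6 511.5 226.7] rot [179.99   0.   166.95] q [ 1.2   0.34  1.52 -0.    1.28 -0.15] open 92.0
 shift rows-of-25mm (tool) [-21.472  -9.967   3.069]  turn/90deg [ 0.0001  0.     -0.0006]
```

>>> {"method": "send_rows", "body": {
  "plan": [
    [[-1, -0.46, 0], [0, 0, 0]],
    [[-1, -0.46, 0], [0, 0, 0]],
    [[-1, -0.46, 0], [0, 0, 0]],
    [[-1, -0.46, 0], [0, 0, 0]],
    [[-1, -0.46, 0], [0, 0, 0]],
    [[-1, -0.46, 0], [0, 0, 0]],
    [[-1, -0.46, 0], [0, 0, 0]],
    [[-1, -0.46, 0], [0, 0, 0]],
    [[-1, -0.46, 0], [0, 0, 0]],
    [[-1, -0.46, 0], [0, 0, 0]]
  ],
  "gripper": -1,
  "force": 10
}}

```text
time: 2.75
tool_pos: [0.3368, 0.3424, 0.2268]
tool_rot: [3.141, 0.0, 2.914]
contact_force: [-0.5, -0.7, -0.4]
opening: 0.0008
grip_force: 0.0
```

>>> {"method": "send_rows", "body": {
  "plan": [
    [[-1, -0.46, 0], [0, 0, 0]],
    [[-1, -0.46, 0], [0, 0, 0]],
    [[-1, -0.46, 0], [0, 0, 0]],
    [[-1, -0.46, 0], [0, 0, 0]],
    [[-1, -0.46, 0], [0, 0, 0]],
    [[-1, -0.46, 0], [0, 0, 0]],
    [[-1, -0.46, 0], [0, 0, 0]],
    [[-1, -0.46, 0], [0, 0, 0]],
    [[-1, -0.46, 0], [0, 0, 0]],
    [[-1, -0.46, 0], [0, 0, 0]]
  ]
}}

```text
time: 4.0
tool_pos: [0.5544, 0.1739, 0.2267]
tool_rot: [3.141, 0.0, 2.914]
contact_force: [-1.1, 0.5, -0.1]
opening: 0.0006
grip_force: 0.0
```

```bash
sed -i 's/c=(.5715,.1502)/c=(.5690,.1501)/' go.py; python3 -c "
from go import *
delta([*car(.014),.10],79)"
```

```text
t 4.0 pos [554.4 173.9 226.7] rot [179.99   0.   166.94] q [ 0.17  0.45  1.36  0.    1.33 -1.17] open 0.6
 shift rows-of-25mm (tool) [-1.344 -0.776  5.068]  turn/90deg [ 1.000e-04 -1.000e-04  9.772e-01]
```

>>> {"method": "send_rows", "body": {
  "plan": [
    [[-1, -0.776, 0.5], [0, 0, 0]],
    [[-0.344, 0, 0.5], [0, 0, 0.1086]],
    [[0, 0, 0.5], [0, 0, 0.1086]],
    [[0, 0, 0.5], [0, 0, 0.1086]],
    [[0, 0, 0.5], [0, 0, 0.1086]],
    [[0, 0, 0.5], [0, 0, 0.1086]],
    [[0, 0, 0.5], [0, 0, 0.1086]],
    [[0, 0, 0.5], [0, 0, 0.1086]],
    [[0, 0, 0.5], [0, 0, 0.1086]],
    [[0, 0, 0.5], [0, 0, 0.1086]]
  ]
}}

```text
time: 5.25
tool_pos: [0.5821, 0.148, 0.1013]
tool_rot: [-3.142, -0.0, 1.373]
contact_force: [-0.5, -0.0, 0.5]
opening: 0.0006
grip_force: 0.0
```

```bash
python3 - <<'E'
from go import *
delta([*car(.014),.042],79)
p=robot.observe()["tool_pos"]
out=[]
for n in("top","scene"):
    im=np.mean([read_camera(n)[0].astype(float) for _ in range(3)],0).astype(np.uint8)
    u=proj(n,p)[0]; print(n,u.round(1)); x,y=(u-[28,30]).astype(int)
    c=cv2.resize(im[y:y+50,x:x+56],None,fx=7,fy=7,interpolation=cv2.INTER_CUBIC); k=tuple(int(v) for v in (u-[x,y]+.5)*7); cv2.drawMarker(c,k,(0,0,255),0,12,1); out.append(c)
cv2.imwrite("pics/c3.png",np.hstack(out))
E
```

```text
t 5.25 pos [582.1 148.  101.3] rot [-1.800e+02 -1.000e-02  7.866e+01] q [0.12 0.6  1.47 0.   1.07 0.32] open 0.6
 shift rows-of-25mm (tool) [-0.019  0.032  2.37 ]  turn/90deg [-0.     -0.0001 -0.0038]
top [202.3 194.1]
scene [221.1 166.3]
```

View pics/c3.png

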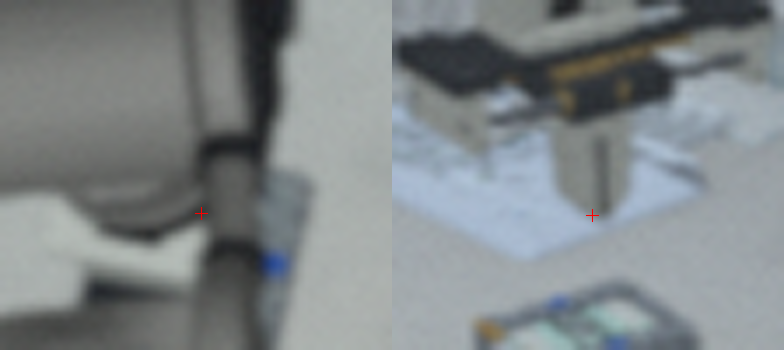

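The fingertip, at about (597,215) in the right crop, is within 1 px of its predicted mark at (592,215) in the scene view. In the top view the arm hides it. I descend to just above the glass.

>>> {"method": "send_rows", "body": {
  "plan": [
    [[-0.02, 0.03, 0.6], [0, 0, -0.004]],
    [[0, 0, 0.6], [0, 0, 0]],
    [[0, 0, 0.6], [0, 0, 0]],
    [[0, 0, 0.5], [0, 0, 0]],
    [[0, 0, 0.08], [0, 0, 0]],
    [[0, 0, 0.02], [0, 0, 0]],
    [[0, 0, 0.02], [0, 0, 0]],
    [[0, 0, 0.02], [0, 0, 0]],
    [[0, 0, 0.02], [0, 0, 0]],
    [[0, 0, 0], [0, 0, 0]]
  ]
}}

```text
time: 6.8
tool_pos: [0.5827, 0.1474, 0.0403]
tool_rot: [3.141, -0.0, 1.385]
contact_force: [-0.3, -0.4, -0.0]
opening: 0.0003
grip_force: 0.0
```

>>> {"method": "send_rows", "body": {
  "plan": [
    [[0, 0, 0.015], [0, 0, 0]],
    [[0, 0, 0.015], [0, 0, 0]],
    [[0, 0, 0.015], [0, 0, 0]],
    [[0, 0, 0.015], [0, 0, 0]],
    [[0, 0, 0.015], [0, 0, 0]],
    [[0, 0, 0.015], [0, 0, 0]],
    [[0, 0, 0.015], [0, 0, 0]],
    [[0, 0, 0.015], [0, 0, 0]],
    [[0, 0, 0], [0, 0, 0]],
    [[0, 0, 0], [0, 0, 0]]
  ]
}}

```text
time: 8.05
tool_pos: [0.5829, 0.1474, 0.0374]
tool_rot: [3.141, -0.0, 1.385]
contact_force: [-0.2, -0.1, 2.7]
opening: 0.0004
grip_force: 1.4
```

>>> {"method": "send_rows", "body": {
  "plan": [
    [[0, 0, 0.015], [0, 0, 0]],
    [[0, 0, 0.015], [0, 0, 0]],
    [[0, 0, 0.015], [0, 0, 0]],
    [[0, 0, 0.015], [0, 0, 0]],
    [[0, 0, 0.015], [0, 0, 0]],
    [[0, 0, 0.015], [0, 0, 0]],
    [[0, 0, 0.015], [0, 0, 0]],
    [[0, 0, 0], [0, 0, 0]],
    [[0, 0, 0], [0, 0, 0]],
    [[0, 0, 0], [0, 0, 0]]
  ]
}}

```text
time: 9.3
tool_pos: [0.5829, 0.1474, 0.0351]
tool_rot: [3.141, -0.0, 1.385]
contact_force: [-1.5, -0.5, 7.3]
opening: 0.0005
grip_force: 3.7
```

>>> {"method": "send_rows", "body": {
  "plan": [
    [[0, 0, 0.012], [0, 0, 0]],
    [[0, 0, 0.012], [0, 0, 0]],
    [[0, 0, 0.012], [0, 0, 0]],
    [[0, 0, 0], [0, 0, 0]],
    [[0, -0.04, 0], [0, 0, 0]],
    [[0, -0.06, 0], [0, 0, 0]],
    [[0, -0.06, 0], [0, 0, 0]],
    [[0, -0.06, 0], [0, 0, 0]],
    [[0, -0.06, 0], [0, 0, 0]],
    [[0, -0.06, 0], [0, 0, 0]]
  ]
}}

```text
time: 10.55
tool_pos: [0.5758, 0.149, 0.0348]
tool_rot: [3.138, -0.001, 1.385]
contact_force: [1.2, 0.4, 7.5]
opening: 0.0004
grip_force: 4.0
```

>>> {"method": "send_rows", "body": {
  "plan": [
    [[0, 0, 0.012], [0, 0, 0]],
    [[0, 0, 0.012], [0, 0, 0]],
    [[0, -0.06, 0], [0, 0, 0]],
    [[0, -0.06, 0], [0, 0, 0]],
    [[0, -0.06, 0], [0, 0, 0]],
    [[0, -0.06, 0], [0, 0, 0]],
    [[0, 0, 0], [0, 0, 0]],
    [[0, 0, 0], [0, 0, 0]],
    [[0, 0, 0], [0, 0, 0]],
    [[0, 0, 0], [0, 0, 0]]
  ]
}}

```text
time: 11.8
tool_pos: [0.5699, 0.1502, 0.0344]
tool_rot: [3.138, -0.001, 1.385]
contact_force: [1.5, 0.5, 8.7]
opening: 0.0003
grip_force: 4.7
```

```bash
python3 - <<'E'
from go import *
im=np.mean([read_camera("scene")[0].astype(float) for _ in range(5)],0).astype(np.uint8)
cv2.imwrite("pics/c4.png",cv2.resize(im[150:205,185:255],None,fx=10,fy=10,interpolation=cv2.INTER_CUBIC))
E
```

```text
(no output)
```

View pics/c4.png

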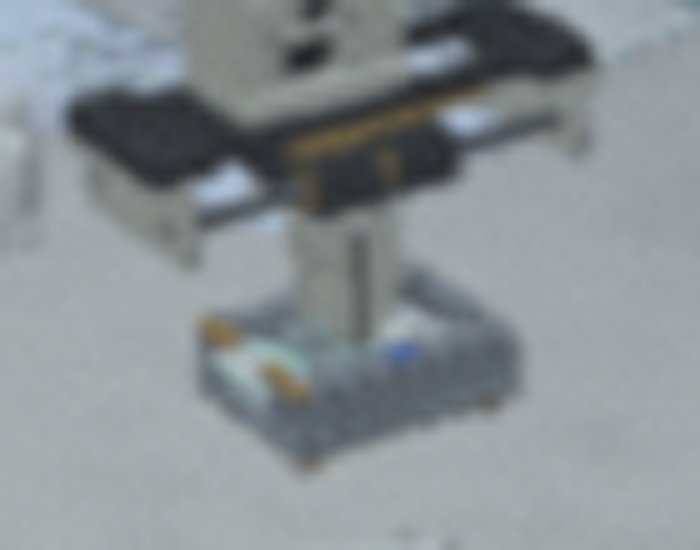

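The scene crop shows the finger on the glass, and the white front end at about (235,365) reaching the lips at (220,330) and (287,382). The drag of 1.6 N matches glass sliding on the bed. I continue drawing.

>>> {"method": "send_rows", "body": {
  "plan": [
    [[0, -0.08, 0], [0, 0, 0]],
    [[0, -0.09, 0], [0, 0, 0]],
    [[0, -0.09, 0], [0, 0, 0]],
    [[0, -0.09, 0], [0, 0, 0]],
    [[0, -0.09, 0], [0, 0, 0]],
    [[0, -0.09, 0], [0, 0, 0]],
    [[0, -0.09, 0], [0, 0, 0]],
    [[0, -0.09, 0], [0, 0, 0]],
    [[0, -0.09, 0], [0, 0, 0]],
    [[0, 0, 0], [0, 0, 0]]
  ]
}}

```text
time: 13.3
tool_pos: [0.5501, 0.1539, 0.0343]
tool_rot: [3.138, -0.001, 1.385]
contact_force: [0.5, 0.7, 8.9]
opening: 0.0004
grip_force: 4.8
```

```bash
python3 - <<'E'
from go import *
im=np.mean([read_camera("scene")[0].astype(float) for _ in range(5)],0).astype(np.uint8)
cv2.imwrite("pics/c5.png",cv2.resize(im[160:205,185:245],None,fx=12,fy=12,interpolation=cv2.INTER_CUBIC))
for x in(-46,-54,-66,-74,-80): print(x,((proj("scene",[*car(x/1e3),.035])[0]-[185,160]+.5)*12).round())
E
```

```text
-46 [286. 322.]
-54 [263. 329.]
-66 [229. 339.]
-74 [206. 346.]
-80 [189. 352.]
```

View pics/c5.png

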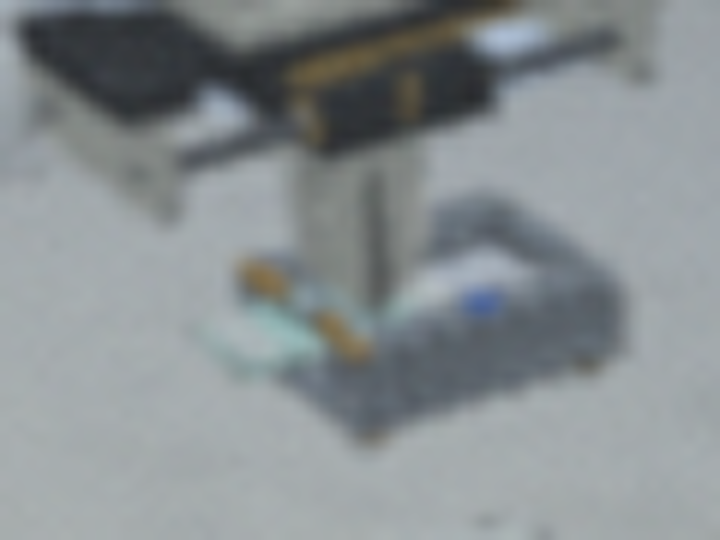

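The glass front is well out of the mouth, with its tip at about (205,330) in the crop, near carrier x = -72 mm. I make a second short stroke, re-pressing further back, for a better grip position.

>>> {"method": "send_rows", "body": {
  "plan": [
    [[0, 0, -0.15], [0, 0, 0]],
    [[0, 0, -0.15], [0, 0, 0]],
    [[0, 0.22, 0], [0, 0, 0]],
    [[0, 0.22, 0], [0, 0, 0]],
    [[0, 0, 0.15], [0, 0, 0]],
    [[0, 0, 0.08], [0, 0, 0]],
    [[0, 0, 0.04], [0, 0, 0]],
    [[0, 0, 0.02], [0, 0, 0]],
    [[0, 0, 0.01], [0, 0, 0]],
    [[0, 0, 0], [0, 0, 0]]
  ]
}}

```text
time: 14.8
tool_pos: [0.5602, 0.1519, 0.0343]
tool_rot: [3.14, -0.001, 1.385]
contact_force: [-2.7, 0.8, 9.9]
opening: 0.0002
grip_force: 4.9
```

>>> {"method": "send_rows", "body": {
  "plan": [
    [[0, -0.06, 0], [0, 0, 0]],
    [[0, -0.08, 0], [0, 0, 0]],
    [[0, -0.08, 0], [0, 0, 0]],
    [[0, -0.08, 0], [0, 0, 0]],
    [[0, -0.08, 0], [0, 0, 0]],
    [[0, -0.06, 0], [0, 0, 0]],
    [[0, 0, 0], [0, 0, 0]],
    [[0, 0, -0.1], [0, 0, 0]],
    [[0, 0, -0.8], [0, 0, 0]],
    [[0, 0, -1], [0, 0, 0]]
  ]
}}

```text
time: 16.05
tool_pos: [0.5478, 0.1537, 0.0802]
tool_rot: [-3.139, 0.001, 1.385]
contact_force: [0.4, -0.6, 0.8]
opening: 0.0007
grip_force: 0.0
```

```bash
python3 - <<'E'
from go import *
delta([*car(-.064),.08],169)
E
```

```text
t 16.05 pos [547.8 153.7  80.2] rot [-1.7985e+02  4.0000e-02  7.9340e+01] q [0.14 0.57 1.59 0.   0.98 0.32] open 0.7
 shift rows-of-25mm (tool) [ 0.036 -1.701  0.01 ]  turn/90deg [-1.600e-03 -9.000e-04 -9.962e-01]
```

>>> {"method": "send_rows", "body": {
  "plan": [
    [[0.036, -1, 0], [0, 0, 0]],
    [[0, -0.7, 0], [0, 0, -0.1107]],
    [[0, 0, 0], [0, 0, -0.1107]],
    [[0, 0, 0], [0, 0, -0.1107]],
    [[0, 0, 0], [0, 0, -0.1107]],
    [[0, 0, 0], [0, 0, -0.1107]],
    [[0, 0, 0], [0, 0, -0.1107]],
    [[0, 0, 0], [0, 0, -0.1107]],
    [[0, 0, 0], [0, 0, -0.1107]],
    [[0, 0, 0], [0, 0, -0.1107]]
  ],
  "gripper": 0.3
}}

```text
time: 17.3
tool_pos: [0.5067, 0.1625, 0.0802]
tool_rot: [-3.141, -0.001, 2.956]
contact_force: [-0.3, -0.5, -0.7]
opening: 0.0595
grip_force: 0.0
```

```bash
python3 - <<'E'
from go import *
delta([*car(-.064),.025],169)
im=np.mean([read_camera("scene")[0].astype(float) for _ in range(5)],0).astype(np.uint8)
out=cv2.resize(im[155:205,180:246],None,fx=12,fy=12,interpolation=cv2.INTER_CUBIC)
for x,y in((-81.4,-17.5),(-81.4,17.5),(-46,0)):
    k=(proj("scene",[*car(x/1e3,y/1e3),.0348])[0]-[180,155]+.5)*12; cv2.drawMarker(out,tuple(int(v) for v in k),(0,0,255),0,12,1)
cv2.imwrite("pics/c6.png",out)
E
```

```text
t 17.3 pos [506.7 162.5  80.2] rot [-1.7998e+02 -6.0000e-02  1.6934e+02] q [ 0.17  0.52  1.69  0.    0.93 -1.22] open 59.5
 shift rows-of-25mm (tool) [ 0.016 -0.005  2.206]  turn/90deg [-0.0002 -0.0007  0.0038]
```

View pics/c6.png

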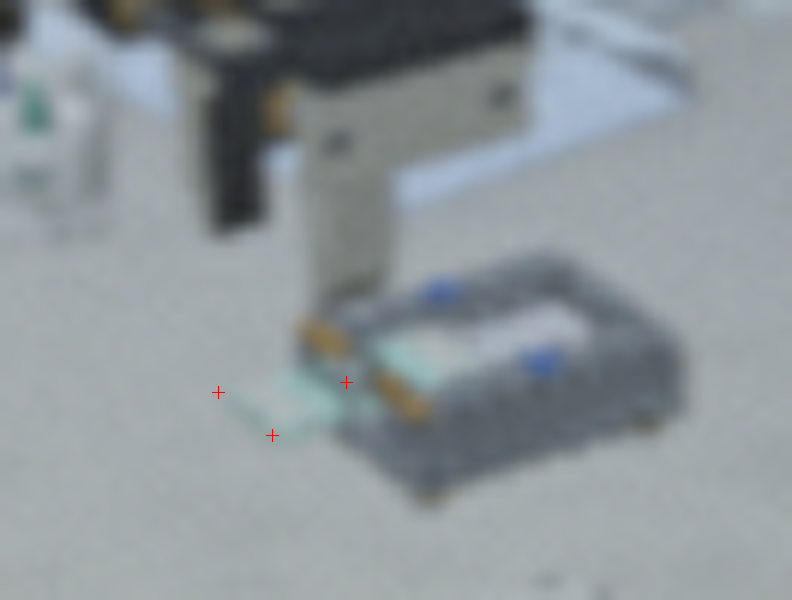

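The glass front corners are at about (228,395) and (280,438). Both are about 0.75 px from prediction, the same camera offset as the fingertip, so the glass is where expected. I descend and grip the side edges.

>>> {"method": "send_rows", "body": {
  "plan": [
    [[0.016, 0, 0.4], [0, 0, 0]],
    [[0, 0, 0.4], [0, 0, 0]],
    [[0, 0, 0.4], [0, 0, 0]],
    [[0, 0, 0.4], [0, 0, 0]],
    [[0, 0, 0.3], [0, 0, 0]],
    [[0, 0, 0.2], [0, 0, 0]],
    [[0, 0, 0.1], [0, 0, 0]],
    [[0, 0, 0.03], [0, 0, 0]],
    [[0, 0, 0], [0, 0, 0]],
    [[0, 0, 0], [0, 0, 0]]
  ]
}}

```text
time: 18.8
tool_pos: [0.5069, 0.1626, 0.0251]
tool_rot: [3.141, 0.0, 2.95]
contact_force: [-0.3, -0.1, -0.0]
opening: 0.0597
grip_force: 0.0
```

>>> {"method": "send_rows", "body": {
  "plan": [
    [[0, 0, 0], [0, 0, 0]],
    [[0, 0, 0], [0, 0, 0]],
    [[0, 0, 0], [0, 0, 0]],
    [[0, 0, 0], [0, 0, 0]],
    [[0, 0, 0], [0, 0, 0]],
    [[0, 0, 0], [0, 0, 0]],
    [[0, 0, 0], [0, 0, 0]],
    [[0, 0, 0], [0, 0, 0]],
    [[0, 0, 0], [0, 0, 0]],
    [[0, 0, 0], [0, 0, 0]]
  ],
  "gripper": -0.4,
  "force": 10
}}

```text
time: 20.05
tool_pos: [0.5068, 0.1626, 0.0249]
tool_rot: [3.141, 0.0, 2.95]
contact_force: [-0.8, 0.8, 0.9]
opening: 0.0347
grip_force: 10.0
```

>>> {"method": "send_rows", "body": {
  "plan": [
    [[0.1, 0, 0], [0, 0, 0]],
    [[0.2, 0, 0], [0, 0, 0]],
    [[0.2, 0, 0], [0, 0, 0]],
    [[0.2, 0, 0], [0, 0, 0]],
    [[0.2, 0, 0], [0, 0, 0]],
    [[0.2, 0, 0], [0, 0, 0]],
    [[0.2, 0, 0], [0, 0, 0]],
    [[0.2, 0, 0], [0, 0, 0]],
    [[0.2, 0, 0], [0, 0, 0]],
    [[0.2, 0, 0], [0, 0, 0]]
  ]
}}

```text
time: 21.3
tool_pos: [0.4591, 0.1717, 0.0247]
tool_rot: [-3.141, -0.001, 2.95]
contact_force: [0.7, 0.3, -1.3]
opening: 0.0348
grip_force: 10.0
```

>>> {"method": "send_rows", "body": {
  "plan": [
    [[0, 0, -0.2], [0, 0, 0]],
    [[0, 0, -0.5], [0, 0, 0]],
    [[0, 0, -0.6], [0, 0, 0]],
    [[0, 0, -0.6], [0, 0, 0]],
    [[0, -0.4, -0.2], [0, 0, 0]],
    [[0, -0.7, 0], [0, 0, 0]],
    [[0, -0.8, 0], [0, 0, 0]],
    [[0, -0.8, 0], [0, 0, 0]],
    [[0, -0.8, 0], [0, 0, 0]],
    [[0, -0.8, 0], [0, 0, 0]]
  ]
}}

```text
time: 22.55
tool_pos: [0.4386, 0.0645, 0.0768]
tool_rot: [-3.141, -0.001, 2.949]
contact_force: [0.6, -0.4, 0.3]
opening: 0.0346
grip_force: 10.0
```

```bash
cat >> go.py <<'E'
def ins(x,y=0): return car(x,y,(.5677,-.1515),6.1)
E
python3 - <<'E'
from go import *
delta([*ins(-.020),.077],186.1)
E
```

```text
t 22.55 pos [438.6  64.5  76.8] rot [-1.7998e+02 -9.0000e-02  1.6897e+02] q [-0.03  0.39  1.94 -0.    0.81 -1.41] open 34.6
 shift rows-of-25mm (tool) [-5.958 -7.726 -0.013]  turn/90deg [-1.000e-04 -1.000e-03 -1.903e-01]
```

>>> {"method": "send_rows", "body": {
  "plan": [
    [[-0.6, -0.8, 0], [0, 0, 0]],
    [[-0.75, -0.97, 0], [0, 0, 0]],
    [[-0.75, -0.97, 0], [0, 0, 0]],
    [[-0.75, -0.97, 0], [0, 0, 0]],
    [[-0.75, -0.97, 0], [0, 0, 0]],
    [[-0.75, -0.97, 0], [0, 0, 0]],
    [[-0.75, -0.97, 0], [0, 0, 0]],
    [[-0.6, -0.8, 0], [0, 0, 0]],
    [[-0.25, -0.3, 0], [0, 0, -0.09]],
    [[0, 0, 0], [0, 0, -0.1]]
  ]
}}

```text
time: 23.8
tool_pos: [0.5478, -0.1535, 0.0764]
tool_rot: [3.141, -0.002, -3.032]
contact_force: [-0.6, 0.2, -0.5]
opening: 0.0348
grip_force: 10.0
```

```bash
python3 - <<'E'
from go import *
delta([*ins(-.020),.04],186.1)
out=[]
S={}
for n in("top","scene"):
    S[n]=np.mean([read_camera(n)[0].astype(float) for _ in range(8)],0); im=S[n].astype(np.uint8)
    x,y,w,h=(262,172,58,58) if n=="top" else (245,180,58,58)
    c=cv2.resize(im[y:y+h,x:x+w],None,fx=6.8,fy=6.8,interpolation=cv2.INTER_CUBIC); out.append(c)
np.savez("hover.npz",**S); cv2.imwrite("pics/c7.png",np.hstack(out))
E
```

```text
t 23.8 pos [ 547.8 -153.5   76.4] rot [ 1.7996e+02 -9.0000e-02 -1.7371e+02] q [-0.41  0.58  1.59 -0.    0.97 -2.09] open 34.8
 shift rows-of-25mm (tool) [-0.002 -0.005  1.455]  turn/90deg [ 0.0004 -0.001   0.0021]
```

View pics/c7.png

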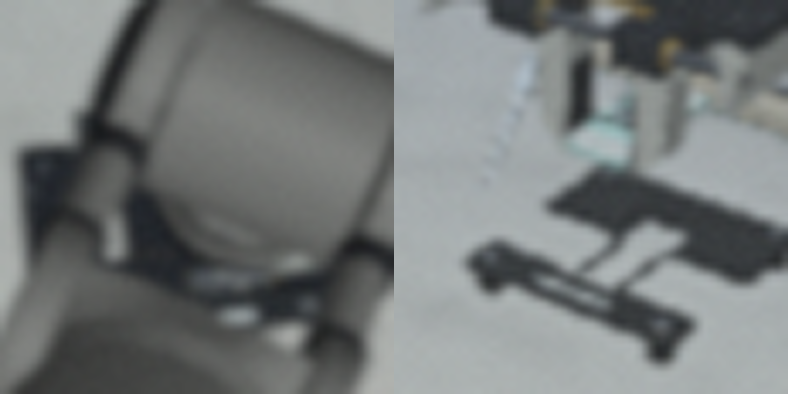

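The top view is blocked by the arm. The scene view shows the glass level between the fingers, its front edge at about (565–630,150–165), above the insert. I check the offsets numerically.

```bash
python3 - <<'E'
from meas import *; from go import *
c0=onplane("top",[0,0],.018)
def rect(img,n,z,nx=70,ny=70,f=ins):
    pts=np.array([[*f(i/1e3,j/1e3),z] for i in range(-nx,nx+1) for j in range(-ny,ny+1)]); uv=proj(n,pts).astype(np.float32)
    return cv2.remap(img.astype(np.float32),uv[:,0].reshape(2*nx+1,-1),uv[:,1].reshape(2*nx+1,-1),cv2.INTER_CUBIC)
def cross(p,lo,th):
    i=np.where((p[:-1]-th)*(p[1:]-th)<0)[0]; return [(round(float(k+lo+(th-p[k])/(p[k+1]-p[k])),1), '+' if p[k+1]>p[k] else '-') for k in i]
g=S["top"][...,1]
r=rect(g,"top",.018)
print("rear block across y, x 20..35",cross(r[90:106,:].mean(0),-70,105)); print("rear x 45..55",cross(r[115:126,:].mean(0),-70,105))
print("front bar across x-52..-44",cross(r[18:27].mean(0),-70,105))
print("mid x -30..0",cross(r[40:71].mean(0),-70,120))
for y in(-45,-30,30,45): print("along x at y",y,cross(r[:,y+65:y+76].mean(1),-70,105))
print("along x at y0",cross(r[:,64:77].mean(1),-70,105))
# white line in both views
pt={}
for n,b in(("top",(278,208,26,16)),("scene",(257,216,24,16))):
    c=up(n,b)[...,1]; m=(c>110)&0 if 0 else (c>105)
    k=[t for t in blobs(m,8,b)]; print(n,[(round(float(a),1),p.round(1)) for a,p in k][:4])
# scene: front edge of held glass
H=np.load("hover.npz")["scene"]; s=robot.observe()["tool_pos"]
def gl(x,y): return np.array([s[0],s[1]])+ (ins(x/1e3,y/1e3)-ins(0,0))
print("pred glass front corners scene",proj("scene",[[*gl(-18,-17.4),s[2]+.0099],[*gl(-18,17.4),s[2]+.0099]]).round(2))
r=rect(H[...,1]-H[...,2],"scene",s[2]+.0099,40,30,lambda x,y:gl(x*1e3,y*1e3)); print("G-R along x at y0",r[:,26:35].mean(1)[4:50:2].round(0))
E
```

```text
rear block across y, x 20..35 [(-58.5, '-'), (-11.6, '+'), (12.4, '-'), (58.9, '+')]
rear x 45..55 [(-58.2, '-'), (59.2, '+')]
front bar across x-52..-44 [(-58.1, '-'), (59.2, '+')]
mid x -30..0 []
along x at y -45 [(-59.1, '-'), (-37.7, '+'), (8.1, '-'), (58.4, '+')]
along x at y -30 [(-59.7, '-'), (-37.3, '+'), (8.8, '-'), (58.4, '+')]
along x at y 30 [(-59.2, '-'), (-37.6, '+'), (8.2, '-'), (58.7, '+')]
along x at y 45 [(-59.2, '-'), (-37.2, '+'), (8.7, '-'), (58.5, '+')]
along x at y0 [(-49.1, '-'), (-37.7, '+'), (30.2, '-'), (58.3, '+')]
top [(172.0, array([289.7, 210.8])), (114.6, array([292.4, 220.9]))]
scene [(167.5, array([266.2, 227.6])), (79.8, array([273.8, 218.2])), (14.6, array([270.8, 222.4])), (1.3, array([257.2, 216. ]))]
pred glass front corners scene [[277.62 203.51]
 [268.65 200.25]]
G-R along x at y0 [ 6.  6.  7.  7.  9. 11. 15. 19. 21. 21. 19. 16. 13. 11. 10. 11. 13. 16.
 21. 25. 29. 30. 29.]
```

```bash
python3 - <<'E'
from meas import *; from go import *
def rect(img,n,z,x0,x1,y0,y1,f,st=.5):
    xs=np.arange(x0,x1,st);ys=np.arange(y0,y1,st)
    pts=np.array([[*f(i/1e3,j/1e3),z] for i in xs for j in ys]); uv=proj(n,pts).astype(np.float32)
    return xs,ys,cv2.remap(img.astype(np.float32),uv[:,0].reshape(len(xs),-1),uv[:,1].reshape(len(xs),-1),cv2.INTER_CUBIC)
# blue marks & insert: top -> scene
bt=onplane("top",[(195.268,197.702),(212.845,201.241)],.0388); print("blue: obs-pred scene px",np.array([(216.286,178.798),(224.681,184.591)])-proj("scene",bt))
for n in("top","scene"):
    xs,ys,r=rect(S[n][...,1],n,.018,-58,-40,-30,30,ins)
    w=np.clip(r-r.min()-40,0,None); w[:, (abs(ys)>26)]=0
    print(n,"white line centroid x,y",(w.sum(1)@xs/w.sum()).round(2),(w.sum(0)@ys/w.sum()).round(2),w.max())
    xs,ys,r=rect(S[n][...,1],n,.018,-75,75,-75,75,ins)
    def cr(p,a,th=105):
        i=np.where((p[:-1]-th)*(p[1:]-th)<0)[0]; return [round(float(a[k]),1) for k in i]
    print(n,"rear edge",cr(r[:,(ys>-40)&(ys<40)].mean(1),xs),"y edges",cr(r[(xs>20)&(xs<50)].mean(0),ys),"win",cr(r[(xs>12)&(xs<25)].mean(0),ys))
H=np.load("hover.npz")["scene"]; s=robot.observe()["tool_pos"]
gl=lambda x,y: s[:2]+ins(x,y)-ins(0,0)
xs,ys,r=rect(H[...,1]-H[...,2],"scene",s[2]+.0074,-34,0,-14,14,gl,1)
for a in(-10,-5,0,5): print("G-R y",a,r[:,(ys>=a)&(ys<a+5)].mean(1)[::2].round(0).astype(int))
o=proj("scene",[*gl(-.018,0),s[2]+.0074])[0]
for d in((.001,0),(0,.001)): print("px per mm",proj("scene",[*gl(-.018+d[0],d[1]),s[2]+.0074])[0]-o)
# fingertip bottoms of near finger in scene: project
print("tips",proj("scene",[[*gl(a,b),s[2]] for a in(-.0095,.0095) for b in(-.0175,)]).round(1))
x,y=275,196; print(H[y:y+14,x:x+16,1].astype(int))
E
```

```text
blue: obs-pred scene px [[ 0.52984585 -0.11688048]
 [ 0.40809647 -0.24995308]]
top white line centroid x,y -53.41 -0.37 66.5336
top rear edge [-59.0, -38.0, 10.5, 58.5] y edges [-58.5, 58.5] win [-58.5, -14.5, 14.5, 59.0]
scene white line centroid x,y -50.76 -0.48 41.664642
scene rear edge [-65.0, -37.5, 6.5, 59.0] y edges [-67.5, 56.5] win [-65.0, -18.0, 7.5, 56.5]
G-R y -10 [ 6  6  6  5  6  8 12 17 20 21 21 18 15 12 10  9 11]
G-R y -5 [ 6  6  7  7  8  9 12 15 19 21 21 18 14 11 10  9  9]
G-R y 0 [ 6  6  6  7  7  9 12 16 19 20 20 19 16 13 11 10 11]
G-R y 5 [ 6  6  6  7  8  9 12 16 20 22 20 17 13 11 10  9 11]
px per mm [ 0.1798517 -0.1240142]
px per mm [-0.25720149 -0.09399084]
tips [[279.1 205.2]
 [282.4 202.8]]
[[156 165 150 132 112 120 142 148 146 136 117 107 114 129 144 146]
 [141 134 132 127 115 120 144 151 147 135 115 107 114 133 152 158]
 [172 167 157 138 115 119 144 150 147 132 109 107 123 147 162 166]
 [184 185 184 171 151 139 145 149 148 135 110 109 130 155 168 168]
 [184 184 184 182 166 145 146 150 150 138 111 112 135 162 170 170]
 [183 184 184 181 161 138 143 149 146 130 114 125 150 166 170 169]
 [183 184 185 180 156 132 143 148 143 134 131 148 164 170 170 169]
 [159 161 169 166 141 127 144 150 152 157 159 167 171 172 169 171]
 [111 114 128 129 116 123 144 156 164 171 173 173 172 171 171 171]
 [ 78  86  90  87  89 103 128 148 163 169 171 173 173 172 172 171]
 [ 65  69  64  64  67  74  85 105 120 137 155 168 174 175 174 173]
 [ 58  60  57  59  60  62  60  66  74  87 108 132 155 166 169 175]
 [ 58  61  61  62  61  62  60  59  58  60  68  83  98 115 131 154]
 [ 61  61  64  60  63  60  60  60  58  58  58  58  62  67  86 103]]
```

>>> {"method": "send_rows", "body": {
  "plan": [
    [[0, 0.008, 0.4], [0, 0, 0.002]],
    [[0, 0, 0.5], [0, 0, 0]],
    [[0, 0, 0.5], [0, 0, 0]],
    [[0, 0, 0.4], [0, 0, 0]],
    [[0, 0, 0.3], [0, 0, 0]],
    [[0, 0, 0.15], [0, 0, 0]],
    [[0, 0, 0.06], [0, 0, 0]],
    [[0, 0, 0.04], [0, 0, 0]],
    [[0, 0, 0.04], [0, 0, 0]],
    [[0, 0, 0], [0, 0, 0]]
  ]
}}

```text
time: 25.85
tool_pos: [0.5489, -0.1515, 0.0177]
tool_rot: [-3.142, 0.0, -3.038]
contact_force: [-0.4, 0.1, -0.2]
opening: 0.0346
grip_force: 10.0
```

>>> {"method": "send_rows", "body": {
  "plan": [
    [[0, 0, 0.02], [0, 0, 0]],
    [[0, 0, 0.02], [0, 0, 0]],
    [[0, 0, 0.02], [0, 0, 0]],
    [[0, 0, 0.02], [0, 0, 0]],
    [[0, 0, 0.02], [0, 0, 0]],
    [[0, 0, 0.02], [0, 0, 0]],
    [[0, 0, 0], [0, 0, 0]],
    [[0, 0, 0], [0, 0, 0]],
    [[0, 0, 0], [0, 0, 0]],
    [[0, 0, 0], [0, 0, 0]]
  ]
}}

```text
time: 27.1
tool_pos: [0.5489, -0.1515, 0.0146]
tool_rot: [3.142, 0.0, -3.038]
contact_force: [0.1, -0.2, -0.3]
opening: 0.0345
grip_force: 10.0
```

```bash
python3 - <<'E'
from go import *
delta([*ins(-.0202,.0003),.0146],186.1)
E
```

```text
t 27.1 pos [ 548.9 -151.5   14.6] rot [ 1.8000e+02  1.0000e-02 -1.7407e+02] q [-0.4   0.67  1.64  0.    0.84 -2.08] open 34.5
 shift rows-of-25mm (tool) [ 0.059 -0.067 -0.001]  turn/90deg [ 0.      0.0001 -0.0019]
```

>>> {"method": "send_rows", "body": {
  "plan": [
    [[0.01, -0.03, 0], [0, 0, 0]],
    [[0.01, -0.037, 0], [0, 0, 0]],
    [[0, 0, 0], [0, 0, 0]],
    [[0, 0, 0], [0, 0, 0]],
    [[0, 0, 0.02], [0, 0, 0]],
    [[0, 0, 0.02], [0, 0, 0]],
    [[0, 0, 0.02], [0, 0, 0]],
    [[0, 0, 0.02], [0, 0, 0]],
    [[0, 0, 0.02], [0, 0, 0]],
    [[0, 0, 0], [0, 0, 0]]
  ]
}}

```text
time: 28.35
tool_pos: [0.5485, -0.1532, 0.012]
tool_rot: [3.141, -0.0, -3.038]
contact_force: [-0.8, -0.4, -0.7]
opening: 0.0348
grip_force: 10.0
```

>>> {"method": "send_rows", "body": {
  "plan": [
    [[0, 0, 0.015], [0, 0, 0]],
    [[0, 0, 0.015], [0, 0, 0]],
    [[0, 0, 0.015], [0, 0, 0]],
    [[0, 0, 0.015], [0, 0, 0]],
    [[0, 0, 0.015], [0, 0, 0]],
    [[0, 0, 0.015], [0, 0, 0]],
    [[0, 0, 0], [0, 0, 0]],
    [[0, 0, 0], [0, 0, 0]],
    [[0, 0, 0], [0, 0, 0]],
    [[0, 0, 0], [0, 0, 0]]
  ]
}}

```text
time: 29.6
tool_pos: [0.5485, -0.1532, 0.0098]
tool_rot: [3.141, 0.0, -3.038]
contact_force: [-0.0, 0.1, -0.5]
opening: 0.0345
grip_force: 10.0
```

>>> {"method": "send_rows", "body": {
  "plan": [
    [[0, 0, 0.01], [0, 0, 0]],
    [[0, 0, 0.01], [0, 0, 0]],
    [[0, 0, 0.01], [0, 0, 0]],
    [[0, 0, 0.01], [0, 0, 0]],
    [[0, 0, 0.005], [0, 0, 0]],
    [[0, 0, 0], [0, 0, 0]],
    [[0, 0, 0], [0, 0, 0]],
    [[0, 0, 0], [0, 0, 0]],
    [[0, 0, 0], [0, 0, 0]],
    [[0, 0, 0], [0, 0, 0]]
  ]
}}

```text
time: 30.85
tool_pos: [0.5486, -0.1533, 0.0088]
tool_rot: [-3.142, 0.0, -3.038]
contact_force: [0.0, -0.3, 2.8]
opening: 0.0348
grip_force: 10.0
```

>>> {"method": "send_rows", "body": {
  "plan": [
    [[0, 0, 0], [0, 0, 0]],
    [[0, 0, 0], [0, 0, 0]],
    [[0, 0, 0], [0, 0, 0]],
    [[0, 0, 0], [0, 0, 0]],
    [[0, 0, 0], [0, 0, 0]],
    [[0, 0, -0.1], [0, 0, 0]],
    [[0, 0, -0.3], [0, 0, 0]],
    [[0, 0, -0.8], [0, 0, 0]],
    [[0, 0, -1], [0, 0, 0]],
    [[0, 0, -1], [0, 0, 0]]
  ],
  "gripper": 0
}}

```text
time: 32.1
tool_pos: [0.5486, -0.1533, 0.09]
tool_rot: [-3.141, 0.0, -3.038]
contact_force: [-0.3, -0.2, 0.4]
opening: 0.0458
grip_force: 0.0
```

>>> {"method": "send_rows", "body": {
  "plan": [
    [[0, 0, -1], [0, 0, 0]],
    [[0, 0, -1], [0, 0, 0]],
    [[0, 1, -1], [0, 0, 0]],
    [[0, 1, 0], [0, 0, 0]],
    [[0, 1, 0], [0, 0, 0]],
    [[0, 1, 0], [0, 0, 0]],
    [[0, 1, 0], [0, 0, 0]],
    [[0, 1, 0], [0, 0, 0]],
    [[0, 1, 0], [0, 0, 0]],
    [[0, 1, 0], [0, 0, 0]]
  ]
}}

```text
time: 33.35
tool_pos: [0.5278, 0.0465, 0.1644]
tool_rot: [-3.142, 0.001, -3.038]
contact_force: [-0.5, -0.0, 0.3]
opening: 0.0458
grip_force: 0.0
```

```bash
python3 - <<'E'
from h import *
out=[];S={}
for n,(x,y,w,h) in(("top",(264,178,54,50)),("scene",(248,196,54,50))):
    fr=[read_camera(n) for _ in range(8)]; S[n]=np.mean([f[0].astype(float) for f in fr],0); S[n+"d"]=np.median([f[1] for f in fr],0)
    out.append(cv2.resize(S[n].astype(np.uint8)[y:y+h,x:x+w],None,fx=7.4,fy=7.4,interpolation=cv2.INTER_CUBIC))
np.savez("end.npz",**S); cv2.imwrite("pics/c8.png",np.hstack(out))
E
```

```text
(no output)
```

View pics/c8.png

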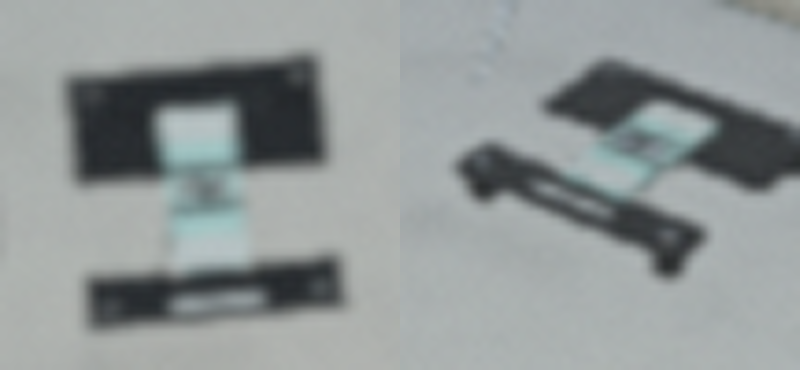

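The glass lies in the insert, with its rear end at (200,105) and its front at (210,268). I check its position and flatness numerically.

```bash
python3 - <<'E'
from go import *
S=np.load("end.npz"); xs=np.arange(-50,50,1.);
pts=np.array([[*ins(i/1e3,j/1e3),.019] for i in xs for j in xs]); uv=proj("top",pts).astype(np.float32)
r=cv2.remap(S["top"][...,1].astype(np.float32),uv[:,0].reshape(100,-1),uv[:,1].reshape(100,-1),cv2.INTER_CUBIC)
p=r[:,45:56].mean(1); q=r[66:80].mean(0)
f=lambda p:[round(float(xs[k]+(115-p[k])/(p[k+1]-p[k])),1) for k in np.where((p[:-1]-115)*(p[1:]-115)<0)[0]]
print("x ends",f(p),"y at rear",f(q)); C=cloud("top",S["topd"])
def z(x,y,r=3):
    m=np.hypot(C[...,0]-ins(x/1e3,y/1e3)[0],C[...,1]-ins(x/1e3,y/1e3)[1])<.009; return round(float(np.nanmean(C[m][:,2])*1e3),1)
print("z glass rear/mid/front",z(26,0),z(0,0),z(-26,0),"plate",z(35,45),z(35,-45),"bench",z(-14,85),z(-14,-85))
E
```

```text
x ends [-49.7, -38.1, 40.2] y at rear [-18.2, 19.4]
z glass rear/mid/front 20.1 19.9 19.4 plate 18.6 18.3 bench 1.3 1.0
```

```bash
python3 -c "
from cell import robot
print(robot.hand_in())"
```

```text
the job is handed in; nothing more can be done
None
```

The counting chamber is in the insert's pocket and the job is handed in: the last depth check found it flat with its top about 1 mm above the plate, and the highest press reading was 9.9 N.

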